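Roll the pressing roller onto the red line

ROBOT

A 6-joint arm with a two-finger parallel gripper is mounted at the origin on the work surface. World frame = base frame: x ahead of the robot, y to its left, z up, the work surface at z = 0. Lengths are in m, angles in rad, forces in N, time in s.
With the tool pointing down it reaches from about 0.35 to 0.775 m from the base axis. Payload 7.3 kg.
Tool frame: the origin (TCP) lies between the finger pads; the fingertips stand ahead of it and the grasp point (between the pads) lies 6 mm ahead of it (robot.tip_extent is the x of the fingertips in the tool frame, in m); x points along the fingers, z is the direction in which the jaws open and shut, and the axes are right-handed (so a half turn about x gives the same grasp; the last joint's range is limited). The gripper opens to 92 mm and grips with 3 to 60 N. Pads are 19 mm wide; open, the fingers measure 130 mm over their backs; the gripper's body (75 mm by 190 mm) begins 47 mm behind the grasp point.
Start: joints at [-1.343, 0.342, 1.524, -0, 1.275, -0.146], TCP at [0.192, -0.489, 0.252] pointing down, gripper open.
Joint ranges: [-2.53, 2.53], [-0.77, 2.02], [0.04, 2.7], [-1, 4.14], [0.28, 2.66], [-3.11, 3.11]. Speed limits (rad/s): [2.57, 2.57, 3.14, 3.14, 3.14, 3.14].

INTERFACE

Orientations are given as [roll, pitch, yaw] about the fixed x, y, z axes, in that order (R = Rz(yaw) Ry(pitch) Rx(roll)).
In Python, from cell import robot gives the robot as it stands. The module is installed in compiled form; this text tells all that it offers.
- The arm moves only by the shell command python3 -m creep 'ROWS' [FORCE]. ROWS is JSON, a list of rows, each an object with "translation": the shift along the tool's x, y, z in m, a list of three; "twist": the turn, a rotation vector about the tool's x, y, z in rad, a list of three; "hand": the opening in per cent of the stroke, from 0 (shut) to 100 (fully open). A call has 1 to 5 rows; each row is the pose to reach, as a shift and turn from the pose measured when the call began, along the tool's axes at that moment; what a row does not reach only later rows make up. A row lasts 1/10 s, in which the tool goes at most 50 mm and 8.59 degrees, less where a joint would pass 70% of its speed; a pose out of reach is approached as far as the arm can. A call with a gripper value outside its range is refused whole. The fingers move at their own pace and stop on an object; FORCE is the grip in N (left out, the last holds). Time passes only in rows, so rows that repeat a pose let the fingers close. It gives the time, the measured TCP pose, the force and the opening at its end, in the units of the state.
- robot.observe(): the state, without advancing time (a new reading comes with each control period).
- robot.read_camera(name): name is "scene" or "top" or "wrist"; returns the picture (400x640x3 uint8, blue, green, red); there is no depth.
- robot.calibration(name): a dict with "intrinsics" (3x3 intrinsics, pixels), "cam_to_world" (4x4, takes a point from camera to world coordinates); the wrist camera has in their place "mount" (4x4, takes a point from camera to tool coordinates, whose origin is the TCP and whose axes are the tool frame's). Camera axes: x right, y up, looking along -z (the intrinsics and any distortion apply to the point x, -y, -z); pixel columns grow to the right and rows downward; lengths in m; the calibration is good to about 2 mm. A picture is of the moment at which its call begins: read the wrist's pose just before it. calibration takes no time and is no camera call.
- robot.hand_in(): hands the job in, once; it reports no verdict.
The state is a dict: "time": time; "qpos": joint angles; "qvel": joint speeds; "joint_efforts": joint torques, N m; "tool_pos": TCP position; "tool_rot": TCP orientation; "contact_force": force on the tool from outside, world axes, zero at the start; "torque": the same for the moment, N m; "opening": finger opening in m.
Only numpy, scipy, OpenCV 4.12 (cv2) and the standard library are available. Lean on these libraries where they do the work, as an engineer would, in place of code of your own. Each camera call takes 0.05 s, during which the arm holds its last target. There are 200 camera calls.

TASK

With the fingertips, push the top of the wooden roller sideways so that it rolls along the board, away from the end stop, and comes to rest centred over the red line and parallel to it, its middle about at the middle of the line. Roll it only: do not pick it up or slide it along without turning. Leave everything else where it stands.

Things in the scene. Friction and masses are not known exactly. Their poses are not given: they have to be found in the camera images.
- roller: Brown waxed hardwood roller (slippery, friction 0.2) lying on the board: plain cylinder 44 mm across, 130 mm long, 0.2 kg, dark band near each end, thin black stripe along it. Origin at its centre, on its axis; own y = roller axis; x and z turn as it rolls; at the start z and the stripe point up. Starts 2 to 8 mm off the stop, within 2 degrees of parallel. Pushed at 40 mm/s or less it stops within a few mm of being left.
- board: Fixed plywood board 360 (x) x 250 (y) x 15 mm. Origin: centre of its underside; top at z = 15. Dark wooden stop across its -x end: x -180 to -166, full width, top 24 mm above the board top, 2 mm above the roller axis: behind the roller there is room for a fingertip only above the stop, at the roller's upper half. Rolling is along +x; that end is open, a flat dark stripe across it.
- red_line: The goal line: bright red, painted across the board, 6 mm wide and 200 mm long, so about 35 mm show beyond each end of the roller. Flat. Origin at its middle, on the board top; y runs along the line, x is the board's x, away from the stop. 60 to 170 mm from the roller axis at the start.
- blue_line: A blue painted line like the red one, parallel to it, nearer to or farther from the roller than the red one. Not the goal; the roller may roll over it. Same axes as the red line.
- rivet_jar: Small glass jar with brass cap, 40 dia x 50 tall, standing on the far part of the board (mm). Origin at the centre of its underside. A bystander: leave it where it is.
- stamp: Brass hand stamp, 26 dia x 66 tall, standing on the far part of the board (mm). Origin at the centre of its underside. A bystander: leave it where it is.
- pen: Orange engraving pen lying on the table, about 165 long, 21 thick (mm). Origin at the centre of its underside. A bystander: leave it where it is.
- dye_bottle: Amber bottle, 52 dia x 110 tall, standing on the table (mm). Origin at the centre of its underside. A bystander: leave it where it is.
- pad: White paper pad, 75 x 100 x 22, on the table (mm). Origin at the centre of its underside. A bystander: leave it where it is.
- mallet: Mallet with white head 48 high and wooden handle, 230 long, lying on the table (mm). Origin at the centre of its underside. A bystander: leave it where it is.
- case: Stiff plum leather case, 75 x 100 x 36, on the table (mm). Origin at the centre of its underside. A bystander: leave it where it is.

How it is judged:
On the way:
1. the roller has rolled: it has turned about its axis by more than 100 degrees while lying on the board (angle between roller's own z axis and vertical above 1.8 rad and z of roller in the frame of board below 0.045 m), for 0.05 s.
At the end, for the whole second after the job is handed in: The roller lies on the board at rest (slower than 10 mm/s), its axis within 7 mm of the middle of the red line and within 5 degrees of parallel to it, its middle within 30 mm of the middle of the line (x of roller in the frame of red_line between -0.007 and 0.007 m and y of roller in the frame of red_line between -0.03 and 0.03 m and angle between the y axis of roller and the y axis of red_line, either way round below 0.09 rad and z of roller in the frame of red_line between 0.019 and 0.026 m and linear speed of roller below 0.01 m/s); the robot touches nothing.
It fails at once if the roller is lifted more than 8 mm off the board or drops off it (z of roller in the frame of board above 0.045 m or z of roller in the frame of board below 0.03 m).
It fails at once if a bystander (jar, stamp, pen, bottle, pad, mallet or case) is moved more than 15 mm (distance of any of rivet_jar, stamp, pen, dye_bottle, pad, mallet, case from where it was at the start of the episode above 0.015 m).
It also fails if it takes over 45 s, if anything falls off the work surface, if the arm or the gripper's body presses on something with over 40 N, if the wrist force passes 120 N, or if a joint passes its speed limit or range.

## Working session

There is one attempt and no reset: what is moved stays moved. The work goes in short steps, Python scripts to look and compute and a shell command to move; the robot and the scene stay as the last step left them, time stands still between calls to the robot, and variables do not carry over. Pictures are saved under pics/ and viewed, about 8 in all and at most 12, crops included, and the job is handed in when it is done.

```bash
mkdir -p pics; python3 - <<'E'
from cell import robot
import cv2
s=robot.observe()
for n in("scene","top"):
    cv2.imwrite(f"pics/{n}0.png",robot.read_camera(n)); c=robot.calibration(n)
    print(n,c)
print(robot.calibration("wrist"),robot.tip_extent)
print(s)
E
```

```text
scene {'intrinsics': array([[395.70919058,   0.        , 315.99345397],
       [  0.        , 395.70919058, 197.13965516],
       [  0.        ,   0.        ,   1.        ]]), 'cam_to_world': array([[-0.8013182 , -0.3534776 ,  0.4826414 ,  1.14962936],
       [ 0.59822917, -0.47793371,  0.6431961 ,  0.78021778],
       [ 0.00331518,  0.80413491,  0.59443759,  0.77920814],
       [ 0.        ,  0.        ,  0.        ,  1.        ]])}
top {'intrinsics': array([[399.1131696 ,   0.        , 320.08914558],
       [  0.        , 399.1131696 , 199.27349349],
       [  0.        ,   0.        ,   1.        ]]), 'cam_to_world': array([[ 0.02469185,  0.99704501, -0.07274305,  0.48433861],
       [-0.99929168,  0.02668347,  0.02653535,  0.01105775],
       [ 0.02839797,  0.07203631,  0.99699766,  1.01683171],
       [ 0.        ,  0.        ,  0.        ,  1.        ]])}
{'intrinsics': array([[335.48559775,   0.        , 320.98588689],
       [  0.        , 335.48559775, 192.27898415],
       [  0.        ,   0.        ,   1.        ]]), 'mount': array([[ 8.68634941e-05,  2.60978532e-01, -9.65
[... 273 characters left out ...]
   1.00000000e+00]])} 0.025
{'time': 0.0, 'qpos': array([-1.34303419e+00,  3.42765797e-01,  1.52503462e+00,  3.80259168e-06,
        1.27537076e+00, -1.45994015e-01]), 'qvel': array([ 9.02465193e-05,  1.21247536e-03, -2.12360072e-03, -9.57345048e-04,
        2.44168042e-04,  5.97710908e-04]), 'joint_efforts': array([-1.09617954e-04, -4.31239200e+01, -2.44225895e+01,  7.18197436e-02,
        5.60576341e-02, -1.19292654e-04]), 'tool_pos': array([ 0.19162602, -0.48838358,  0.25101643]), 'tool_rot': array([2.99329516, 1.5692178 , 1.79625387]), 'contact_force': array([-0.49842687,  0.07557821, -0.2591164 ]), 'torque': array([ 0.00104792, -0.04855977, -0.0277539 ]), 'opening': 0.09209544975191634}
```

View pics/top0.png

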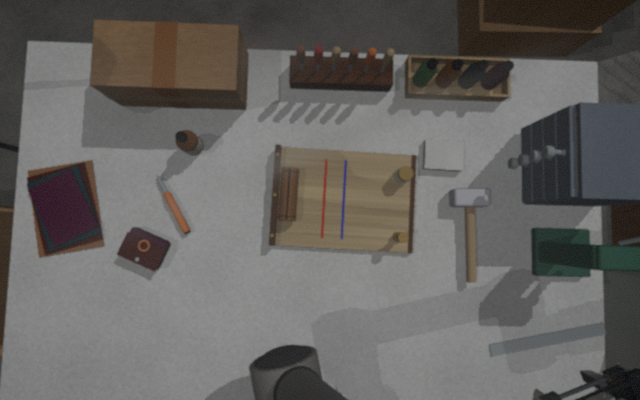

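View pics/scene0.png

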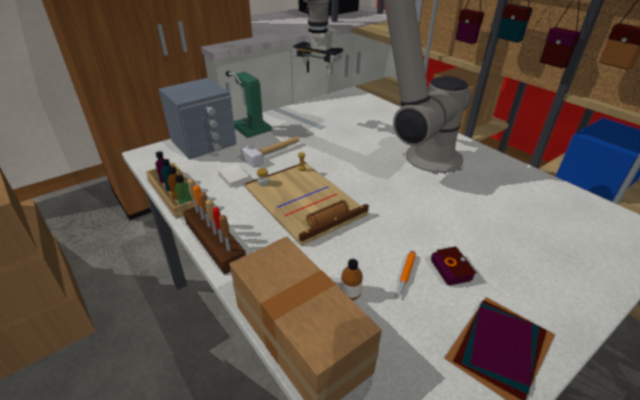

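The top view shows the board with the roller near (287,194), the red line at (324,198), the blue line at (345,200), and the jar and stamp at right (405,174) and (402,238). The board's +x points to the image right, roughly world -y. Next I enlarge a crop.

```bash
python3 - <<'E'
import cv2
i=cv2.imread("pics/top0.png")[135:260,260:425]
cv2.imwrite("pics/c1.png",cv2.resize(cv2.convertScaleAbs(i,alpha=1.6),None,fx=4.8,fy=4.8,interpolation=cv2.INTER_CUBIC))
E
cat > h.py <<'E'
import numpy as np
from cell import robot
def ray(name,px,z,tool=None):
    c=robot.calibration(name);K=c["intrinsics"]
    T=c["cam_to_world"] if name!="wrist" else tool@c["mount"]
    d=np.linalg.solve(K,[px[0],px[1],1]);d=T[:3,:3]@[d[0],-d[1],-d[2]];o=T[:3,3]
    return o+d*(z-o[2])/d[2]
def tool(s):
    from scipy.spatial.transform import Rotation as R
    T=np.eye(4);T[:3,:3]=R.from_euler("xyz",s["tool_rot"]).as_matrix();T[:3,3]=s["tool_pos"];return T
E
```

```text
(no output)
```

View pics/c1.png

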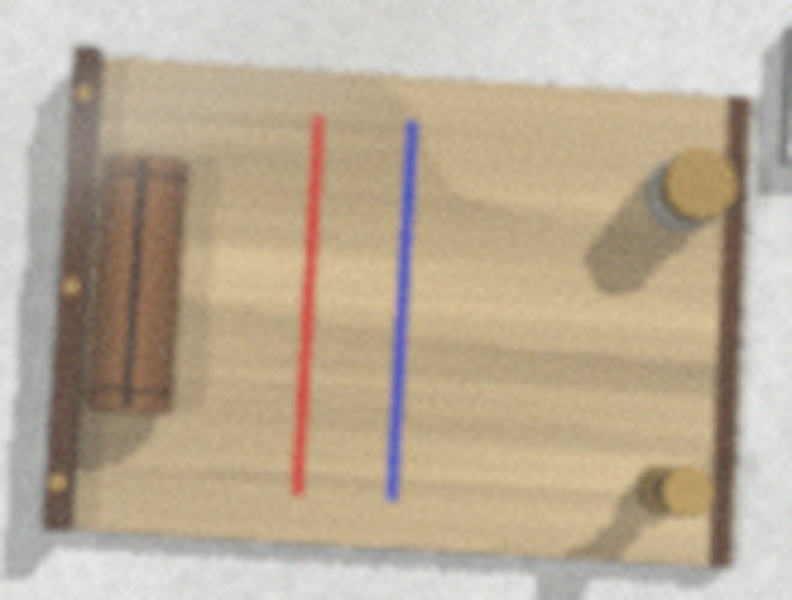

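The enlarged crop shows the roller stripe running from (147,158) to (124,410). The red line runs from (319,116) to (298,495), the blue from (412,122) to (392,499). The stop is at left, and the jar and stamp are at far right, well clear.

```bash
python3 - <<'E'
from h import *
f=lambda x,y,z:ray("top",(260+(x+.5)/4.8-.5,135+(y+.5)/4.8-.5),z)
a,b=f(319,116,.015),f(298,495,.015); u=(a-b)[:2]; print("line len",np.hypot(*u)); u/=np.hypot(*u); m=(a+b)[:2]/2
v=np.array([u[1],-u[0]]) # rolling dir
c,d=f(147,158,.059),f(124,410,.059); r=(c+d)[:2]/2; w=(c-d)[:2]
print("line mid",m,"u",u,"roll dir",v,np.degrees(np.arctan2(v[1],v[0])))
print("roller",r,"len",np.hypot(*w),"ang",np.degrees(np.arctan2(u[0]*w[1]-u[1]*w[0],u@w)))
print("to roll",(m-r)@v,"lateral roller",(r-m)@u)
# stop front edge
e=f((102+72)/2,290,.039);print("stop edge dist",(r-e[:2])@v)
for s in(-.06,-.04): print(r+v*s)
T=tool(robot.observe());print(T)
from scipy.spatial.transform import Rotation as R
# target: x down, z along +-u
for sg in(1,-1):
    Z=np.array([*(sg*u),0]);X=np.array([0,0,-1.]);Rt=np.c_[X,np.cross(Z,X),Z]
    print("twist",R.from_matrix(T[:3,:3].T@Rt).as_rotvec())
p=np.array([*(r+v*-.07),.15]);print("shift",T[:3,:3].T@(p-T[:3,3]),p)
E
```

```text
line len 0.19978623489634809
line mid [ 0.56100306 -0.02510164] u [ 0.99951311 -0.03120156] roll dir [-0.03120156 -0.99951311] -91.78800814850443
roller [0.56571948 0.06341994] len 0.12715013409053388 ang -1.6515052419092195
to roll 0.08862563787483442 lateral roller 0.001952110272039565
stop edge dist 0.025650342297869198
[0.56759157 0.12339073]
[0.56696754 0.10340047]
[[-2.91895341e-04  9.30943669e-01  3.65162704e-01  1.91654922e-01]
 [ 1.31777715e-03  3.65162760e-01 -9.30942760e-01 -4.88427205e-01]
 [-9.99999089e-01  2.09465212e-04 -1.33336560e-03  2.51128477e-01]
 [ 0.00000000e+00  0.00000000e+00  0.00000000e+00  1.00000000e+00]]
twist [-1.16578173e+00 -1.05672656e-03 -9.62394148e-04]
twist [ 1.97581039e+00 -1.07539859e-03  1.18080753e-03]
shift [ 0.10183797  0.57730811 -0.44134555] [0.56790359 0.13338586 0.15      ]
```

```bash
python3 -m creep '[{"translation":[0,0.0395,-0.030],"twist":[0,0,0],"hand":65},{"translation":[0,0.079,-0.060],"twist":[0,0,0],"hand":65},{"translation":[0,0.1185,-0.090],"twist":[0,0,0],"hand":65},{"translation":[0,0.158,-0.120],"twist":[0,0,0],"hand":65},{"translation":[0,0.1975,-0.150],"twist":[0,0,0],"hand":65}]'
python3 -m creep '[{"translation":[0,0.0395,-0.030],"twist":[-0.14,0,0],"hand":65},{"translation":[0,0.079,-0.060],"twist":[-0.28,0,0],"hand":65},{"translation":[0,0.1185,-0.090],"twist":[-0.42,0,0],"hand":65},{"translation":[0,0.158,-0.120],"twist":[-0.56,0,0],"hand":65},{"translation":[0,0.1975,-0.150],"twist":[-0.70,0,0],"hand":65}]'
cat >> h.py <<'E'
def goto(p,u):
    from scipy.spatial.transform import Rotation as R
    T=tool(robot.observe());Z=np.array([*u,0]);X=np.array([0,0,-1.]);Rt=np.c_[X,np.cross(Z,X),Z]
    print("shift",(T[:3,:3].T@(np.array(p)-T[:3,3])).round(4),"twist",R.from_matrix(T[:3,:3].T@Rt).as_rotvec().round(4))
E
python3 -c "
from h import *
goto([.568,.14,.15],[.9995,-.0312])"
```

```text
time: 0.6
tool_pos: [0.3212, -0.2748, 0.2512]
tool_rot: [3.024, 1.569, 1.826]
contact_force: [0.9, -0.3, -0.9]
opening: 0.0607
time: 1.1
tool_pos: [0.451, -0.061, 0.2514]
tool_rot: [2.395, 1.569, 1.903]
contact_force: [0.6, -0.2, 0.5]
opening: 0.0599
shift [0.1017 0.2324 0.0084] twist [-0.4605 -0.0009 -0.0014]
```

```bash
python3 -m creep '[{"translation":[0,0.047,0.001],"twist":[-0.11,0,0],"hand":65},{"translation":[0,0.094,0.003],"twist":[-0.23,0,0],"hand":65},{"translation":[0,0.140,0.005],"twist":[-0.35,0,0],"hand":65},{"translation":[0,0.187,0.007],"twist":[-0.46,0,0],"hand":65},{"translation":[0.01,0.232,0.008],"twist":[-0.4605,0,0],"hand":65}]'
python3 -c "
from h import *
import cv2
s=robot.observe()
cv2.imwrite('pics/w1.png',robot.read_camera('wrist'));print(s['tool_pos'])
goto([.568,.14,.072],[.9995,-.0312])"
```

```text
time: 1.6
tool_pos: [0.5688, 0.1418, 0.2424]
tool_rot: [0.848, 1.568, 0.821]
contact_force: [0.6, 0.0, -0.2]
opening: 0.0595
[0.56879426 0.14177809 0.24236756]
shift [ 0.1671 -0.0079 -0.0016] twist [ 0.0036 -0.0008 -0.0049]
```

View pics/w1.png

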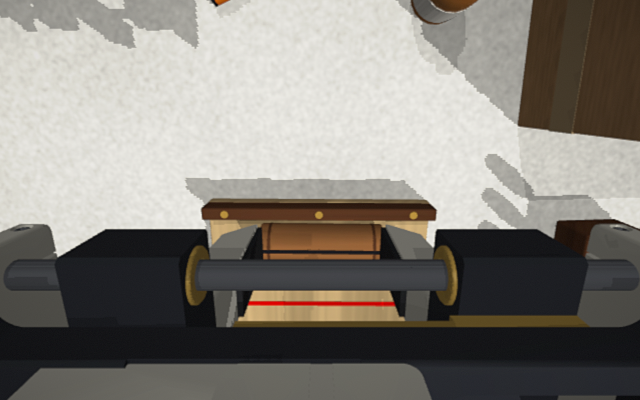

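The wrist view shows the stop (row 212), the roller between the fingers (columns 260–380, centred on 320) and the red line at row 303. The space behind the stop is free, so I descend there.

```bash
python3 -m creep '[{"translation":[0.045,0,0],"twist":[0,0,0],"hand":65},{"translation":[0.085,0,0],"twist":[0,0,0],"hand":65},{"translation":[0.125,0,0],"twist":[0,0,0],"hand":65},{"translation":[0.155,0,0],"twist":[0,0,0],"hand":65},{"translation":[0.155,0,0],"twist":[0,0,0],"hand":65}]'
python3 -c "
from h import *
print(robot.observe()['tool_pos'])
goto([.567,.105,.072],[.9995,-.0312])"
```

```text
time: 2.15
tool_pos: [0.5667, 0.1473, 0.0795]
tool_rot: [2.828, 1.56, 2.8]
contact_force: [0.1, 0.2, 1.2]
opening: 0.06
[0.5666595 0.1473312 0.0794947]
shift [ 0.0073 -0.0423  0.0016] twist [ 0.0036 -0.0106 -0.0034]
```

```bash
python3 -m creep '[{"translation":[0.007,-0.01,0.001],"twist":[0.003,-0.01,-0.003],"hand":65},{"translation":[0.007,-0.02,0.0015],"twist":[0.003,-0.01,-0.003],"hand":65},{"translation":[0.007,-0.03,0.0015],"twist":[0.003,-0.01,-0.003],"hand":65},{"translation":[0.007,-0.040,0.0015],"twist":[0.003,-0.01,-0.003],"hand":65},{"translation":[0.007,-0.042,0.0015],"twist":[0.003,-0.01,-0.003],"hand":65}]'
python3 -m creep '[{"translation":[0,-0.003,0],"twist":[0,0,0],"hand":65},{"translation":[0,-0.006,0],"twist":[0,0,0],"hand":65},{"translation":[0,-0.009,0],"twist":[0,0,0],"hand":65},{"translation":[0,-0.012,0],"twist":[0,0,0],"hand":65},{"translation":[0,-0.015,0],"twist":[0,0,0],"hand":65}]'
python3 -c "
from h import *
import cv2
cv2.imwrite('pics/t2.png',cv2.resize(cv2.convertScaleAbs(robot.read_camera('top')[135:260,260:425],alpha=1.6),None,fx=4.8,fy=4.8,interpolation=cv2.INTER_CUBIC))
goto([.567,.07,.072],[.9995,-.0312]);print(robot.observe()['tool_pos'])"
```

```text
time: 2.65
tool_pos: [0.5675, 0.1039, 0.0734]
tool_rot: [0.397, 1.57, 0.365]
contact_force: [0.6, 0.1, 0.2]
opening: 0.0597
time: 3.15
tool_pos: [0.567, 0.0889, 0.0734]
tool_rot: [0.439, 1.57, 0.407]
contact_force: [0.9, 0.1, 0.4]
opening: 0.0596
shift [ 0.0014 -0.0184  0.0005] twist [-0.0008  0.0009 -0.0002]
[0.56704013 0.08842394 0.07338082]
```

View pics/t2.png

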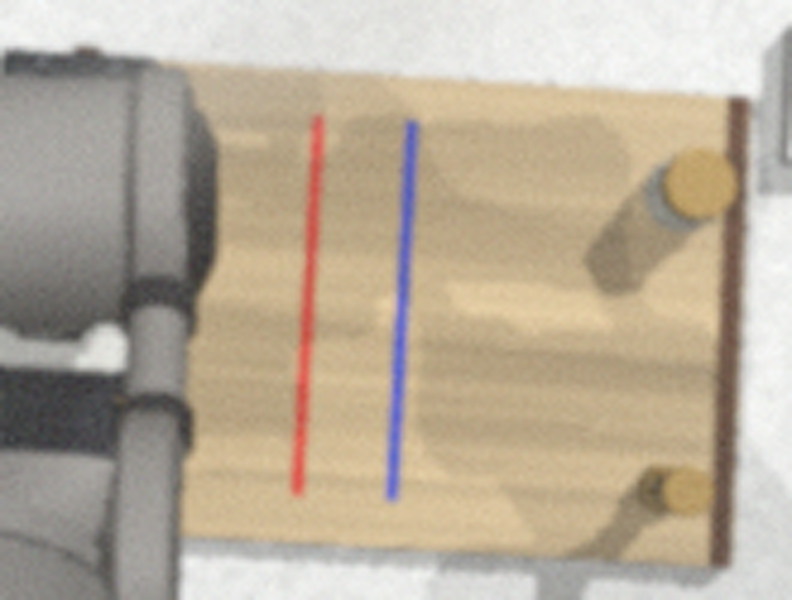

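The arm hides the roller from the top camera, but the board, jar and stamp are undisturbed. I push on for about 50 mm and then look through the wrist camera.

```bash
for k in 1 2; do :; done
python3 -m creep '[{"translation":[0.001,-0.0035,0],"twist":[0,0,0],"hand":65},{"translation":[0.001,-0.007,0],"twist":[0,0,0],"hand":65},{"translation":[0.001,-0.0105,0],"twist":[0,0,0],"hand":65},{"translation":[0.001,-0.014,0],"twist":[0,0,0],"hand":65},{"translation":[0.001,-0.0175,0],"twist":[0,0,0],"hand":65}]'
python3 -m creep '[{"translation":[0,-0.0035,0],"twist":[0,0,0],"hand":65},{"translation":[0,-0.007,0],"twist":[0,0,0],"hand":65},{"translation":[0,-0.0105,0],"twist":[0,0,0],"hand":65},{"translation":[0,-0.014,0],"twist":[0,0,0],"hand":65},{"translation":[0,-0.0175,0],"twist":[0,0,0],"hand":65}]'
python3 -m creep '[{"translation":[0,-0.0035,0],"twist":[0,0,0],"hand":65},{"translation":[0,-0.007,0],"twist":[0,0,0],"hand":65},{"translation":[0,-0.0105,0],"twist":[0,0,0],"hand":65},{"translation":[0,-0.0105,0],"twist":[0,0,0],"hand":65},{"translation":[0,-0.0105,0],"twist":[0,0,0],"hand":65}]'
python3 -c "
from h import *
import cv2
s=robot.observe();np.save('s3.npy',tool(s))
cv2.imwrite('pics/w3.png',cv2.resize(robot.read_camera('wrist')[150:350,180:460],None,fx=2.8,fy=2.8,interpolation=cv2.INTER_CUBIC))
print(s['tool_pos'],s['tool_rot'])"
```

```text
time: 3.7
tool_pos: [0.5664, 0.0706, 0.0723]
tool_rot: [0.288, 1.57, 0.256]
contact_force: [-0.8, 0.0, 0.4]
opening: 0.0595
time: 4.2
tool_pos: [0.5659, 0.0528, 0.0724]
tool_rot: [0.236, 1.57, 0.204]
contact_force: [-0.2, -0.1, -1.1]
opening: 0.06
time: 4.7
tool_pos: [0.5655, 0.0422, 0.0723]
tool_rot: [0.293, 1.57, 0.261]
contact_force: [-0.2, 0.2, 0.1]
opening: 0.0595
[0.56553024 0.0422395  0.0723478 ] [0.29335488 1.56991503 0.26099614]
```

View pics/w3.png

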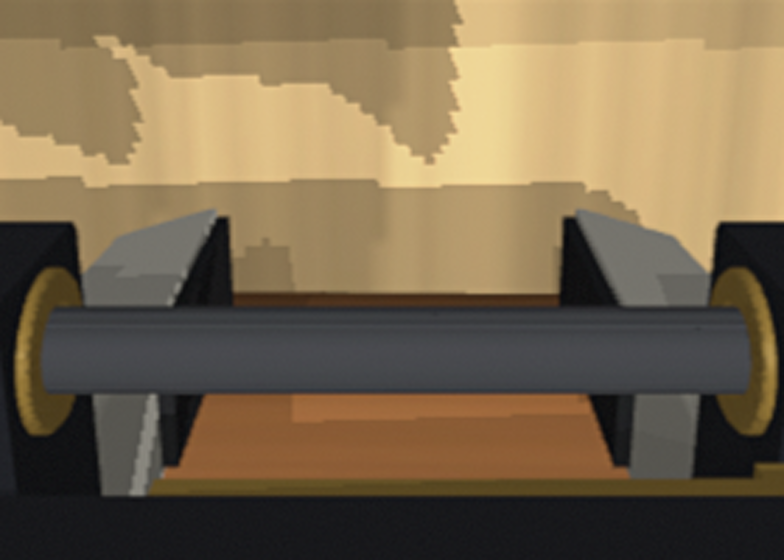

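The roller's rear edge is at crop row 293, level and parallel to the jaws, and it sits just ahead of the fingers. I compute the axis position from that tangent ray.

```bash
cat >> h.py <<'E'
def axis_y(T,row,col=320):
    # roller axis (y at x of view) from rear silhouette row: ray plane tangent to cylinder
    a=ray("wrist",(col,row),.037,T);b=ray("wrist",(col,row),.1,T)
    s=np.hypot(b[1]-a[1],b[2]-a[2]);k=(b[2]-a[2])/s   # sin of ray elevation in y-z plane
    return a[1]-.022/k, a[0]
E
python3 -c "
from h import *
T=np.load('s3.npy');y,x=axis_y(T,150+293.5/2.8-.5);print(y,x,'behind',T[1,3]-y)
m=np.array([.5610,-.0251]);v=np.array([-.0312,-.9995]);print('left',(m-[x,y])@v)"
```

```text
0.007331254606453168 0.5642519874350558 behind 0.03490824424183853
left 0.032516500987123685
```

```bash

python3 -m creep '[{"translation":[0,-0.003,0],"twist":[0,0,0],"hand":65},{"translation":[0,-0.006,0],"twist":[0,0,0],"hand":65},{"translation":[0,-0.009,0],"twist":[0,0,0],"hand":65},{"translation":[0,-0.012,0],"twist":[0,0,0],"hand":65},{"translation":[0,-0.015,0],"twist":[0,0,0],"hand":65}]'
python3 -m creep '[{"translation":[0,-0.002,0],"twist":[0,0,0],"hand":65},{"translation":[0,-0.004,0],"twist":[0,0,0],"hand":65},{"translation":[0,-0.006,0],"twist":[0,0,0],"hand":65},{"translation":[0,-0.006,0],"twist":[0,0,0],"hand":65},{"translation":[0,-0.006,0],"twist":[0,0,0],"hand":65}]'
cat > m.py <<'E'
from h import *
import cv2
s=robot.observe();T=tool(s)
im=robot.read_camera('wrist');cv2.imwrite('pics/w_%d.png'%(s['time']*100),im)
R=[]
for c in(275,300,325,350,370):
    col=cv2.GaussianBlur(im,(5,1),0)[235:261,c].astype(int)
    hsv=col[:,0]/col[:,2].clip(1)   # blue/red ratio
    R.append([235+np.argmin(np.diff(col.sum(1))),*hsv[[0]].round(2)])
print(R)
row=np.median([r[0] for r in R])+.5
y,x=axis_y(T,row);m=np.array([.5610,-.0251]);v=np.array([-.0312,-.9995])
print(s['tool_pos'],'axis',y,'behind',T[1,3]-y,'left',(m-[x,y])@v)
E
python3 m.py
```

```text
time: 5.25
tool_pos: [0.565, 0.0271, 0.0723]
tool_rot: [0.293, 1.57, 0.261]
contact_force: [-0.0, 1.0, -0.6]
opening: 0.0597
time: 5.75
tool_pos: [0.5649, 0.021, 0.0723]
tool_rot: [0.356, 1.57, 0.324]
contact_force: [-0.5, -0.6, 0.6]
opening: 0.0596
[[np.int64(251), np.float64(0.6)], [np.int64(251), np.float64(0.6)], [np.int64(251), np.float64(0.6)], [np.int64(252), np.float64(0.6)], [np.int64(252), np.float64(0.6)]]
[0.56485821 0.02104492 0.0723423 ] axis -0.012087964333652435 behind 0.03313288115093475 left 0.013087761633804745
```

```bash

python3 -m creep '[{"translation":[0,-0.002,0],"twist":[0,0,0],"hand":65},{"translation":[0,-0.004,0],"twist":[0,0,0],"hand":65},{"translation":[0,-0.006,0],"twist":[0,0,0],"hand":65},{"translation":[0,-0.008,0],"twist":[0,0,0],"hand":65},{"translation":[0,-0.0095,0],"twist":[0,0,0],"hand":65}]'
python3 -m creep '[{"translation":[0,-0.001,0],"twist":[0,0,0],"hand":65},{"translation":[0,-0.0015,0],"twist":[0,0,0],"hand":65},{"translation":[0,-0.0015,0],"twist":[0,0,0],"hand":65},{"translation":[0,-0.0015,0],"twist":[0,0,0],"hand":65},{"translation":[0,-0.0015,0],"twist":[0,0,0],"hand":65}]'
python3 m.py
```

```text
time: 6.3
tool_pos: [0.5646, 0.0114, 0.0724]
tool_rot: [0.316, 1.57, 0.284]
contact_force: [0.5, -0.4, -0.3]
opening: 0.0595
time: 6.8
tool_pos: [0.5645, 0.0099, 0.0723]
tool_rot: [0.321, 1.57, 0.289]
contact_force: [-0.7, 0.5, 0.5]
opening: 0.0598
[[np.int64(247), np.float64(0.6)], [np.int64(247), np.float64(0.6)], [np.int64(248), np.float64(0.6)], [np.int64(248), np.float64(0.6)], [np.int64(248), np.float64(0.6)]]
[0.56449497 0.00992778 0.07233925] axis -0.021335630997446616 behind 0.03126341473293654 left 0.003835199412034141
```

About 4 mm are left by this estimate. I back off, rise, and check with the top and wrist cameras.

```bash

python3 -m creep '[{"translation":[0,0.02,0],"twist":[0,0,0],"hand":65},{"translation":[-0.01,0.05,0],"twist":[0,0,0],"hand":65},{"translation":[-0.04,0.09,0],"twist":[0,0,0],"hand":65},{"translation":[-0.07,0.125,0],"twist":[0,0,0],"hand":65},{"translation":[-0.07,0.125,0],"twist":[0,0,0],"hand":65}]'
python3 -c "
from h import *
import cv2
im=robot.read_camera('top');cv2.imwrite('pics/t4full.png',im)
cv2.imwrite('pics/t4.png',cv2.resize(cv2.convertScaleAbs(im[135:260,260:425],alpha=1.6),None,fx=4.8,fy=4.8,interpolation=cv2.INTER_CUBIC))"
```

```text
time: 7.35
tool_pos: [0.5705, 0.1391, 0.1467]
tool_rot: [0.281, 1.561, 0.253]
contact_force: [0.5, -0.6, 0.5]
opening: 0.0597
```

View pics/t4.png

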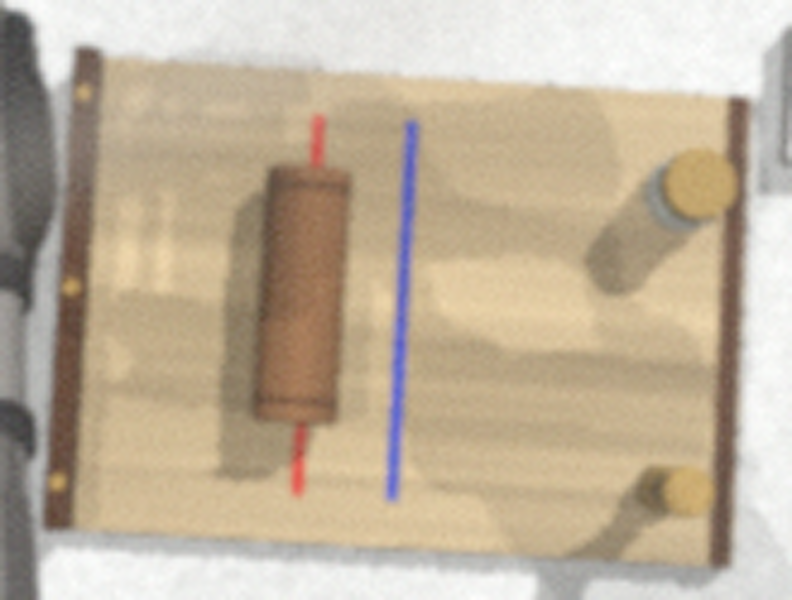

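The roller lies over the red line and parallel to it, with edges (270–350) at row 175 and (254–336) at row 412. Its axis is still slightly short of the line. Jar and stamp are unchanged.

```bash
python3 - <<'E'
from h import *
f=lambda x,y,z:ray("top",(260+(x+.5)/4.8-.5,135+(y+.5)/4.8-.5),z)[:2]
a,b=f(319,116,.015),f(298,495,.015);m=(a+b)/2;u=(a-b)/np.hypot(*(a-b));v=np.array([u[1],-u[0]])
c,d=f(310,175,.037),f(295,412,.037);w=c-d;r=(f(310.5,166,.037)+f(294.5,422,.037))/2
print("left",(m-(c+d)/2)@v,"lat",(r-m)@u,"ang",np.degrees(np.arctan2(u[0]*w[1]-u[1]*w[0],u@w)),"axis",(c+d)/2)
T=tool(robot.observe())
goto([.566,.035,.072],u)
E
```

```text
left 0.004157481438921 lat 0.00363866937560805 ang -0.4340523768969358 axis [ 0.56498009 -0.02106628]
shift [ 0.0723 -0.102  -0.0008] twist [ 0.0025  0.0054 -0.0009]
```

Both cameras give about 4 mm short. That is inside the 7 mm tolerance but with little margin, so I give it one gentle nudge.

```bash

python3 -m creep '[{"translation":[0.02,-0.025,0],"twist":[0,0.005,0],"hand":65},{"translation":[0.04,-0.055,0],"twist":[0.002,0.005,0],"hand":65},{"translation":[0.06,-0.08,0],"twist":[0.002,0.005,0],"hand":65},{"translation":[0.072,-0.1,-0.001],"twist":[0.002,0.005,0],"hand":65},{"translation":[0.072,-0.102,-0.001],"twist":[0.002,0.005,0],"hand":65}]'
python3 -c "
from h import *
goto([.5644,.0115,.0723],[.9995,-.0312])"
```

```text
time: 7.9
tool_pos: [0.5636, 0.0319, 0.0693]
tool_rot: [3.051, 1.565, 3.017]
contact_force: [-0.8, 0.7, 0.1]
opening: 0.0598
shift [-0.0031 -0.0204  0.0015] twist [-0.0032 -0.0057 -0.0005]
```

```bash

python3 -m creep '[{"translation":[-0.003,-0.006,0.0015],"twist":[-0.003,-0.006,0],"hand":65},{"translation":[-0.003,-0.012,0.0015],"twist":[-0.003,-0.006,0],"hand":65},{"translation":[-0.003,-0.017,0.0015],"twist":[-0.003,-0.006,0],"hand":65},{"translation":[-0.003,-0.020,0.0015],"twist":[-0.003,-0.006,0],"hand":65},{"translation":[-0.003,-0.0215,0.0015],"twist":[-0.003,-0.006,0],"hand":65}]'
python3 -m creep '[{"translation":[0,-0.001,0],"twist":[0,0,0],"hand":65},{"translation":[0,-0.002,0],"twist":[0,0,0],"hand":65},{"translation":[0,-0.003,0],"twist":[0,0,0],"hand":65},{"translation":[0,-0.004,0],"twist":[0,0,0],"hand":65},{"translation":[0,-0.0045,0],"twist":[0,0,0],"hand":65}]'
python3 m.py
```

```text
time: 8.4
tool_pos: [0.5645, 0.0104, 0.0726]
tool_rot: [0.507, 1.57, 0.476]
contact_force: [-0.5, 0.1, -0.8]
opening: 0.0596
time: 8.9
tool_pos: [0.5644, 0.0059, 0.0726]
tool_rot: [0.486, 1.57, 0.455]
contact_force: [0.1, -0.1, 0.6]
opening: 0.0598
[[np.int64(246), np.float64(0.6)], [np.int64(247), np.float64(0.6)], [np.int64(247), np.float64(0.61)], [np.int64(247), np.float64(0.6)], [np.int64(247), np.float64(0.6)]]
[0.56440283 0.00586071 0.07257357] axis -0.024881440810380656 behind 0.030742153569297832 left 0.0002890328049544775
```

Wrist estimate is now 0.3 mm. I back off and verify.

```bash

python3 -m creep '[{"translation":[0,0.02,0],"twist":[0,0,0],"hand":65},{"translation":[-0.01,0.05,0],"twist":[0,0,0],"hand":65},{"translation":[-0.04,0.09,0],"twist":[0,0,0],"hand":65},{"translation":[-0.07,0.128,0],"twist":[0,0,0],"hand":65},{"translation":[-0.07,0.128,0],"twist":[0,0,0],"hand":65}]'
python3 -m creep '[{"translation":[-0.02,0,0],"twist":[0,0,0],"hand":65},{"translation":[-0.02,0,0],"twist":[0,0,0],"hand":65},{"translation":[-0.02,0,0],"twist":[0,0,0],"hand":65},{"translation":[-0.02,0,0],"twist":[0,0,0],"hand":65},{"translation":[-0.02,0,0],"twist":[0,0,0],"hand":65}]'
python3 -c "
from h import *
import cv2
im=robot.read_camera('top')
cv2.imwrite('pics/t5.png',cv2.resize(cv2.convertScaleAbs(im[135:260,260:425],alpha=1.6),None,fx=4.8,fy=4.8,interpolation=cv2.INTER_CUBIC))"
```

```text
time: 9.45
tool_pos: [0.5703, 0.1382, 0.1469]
tool_rot: [0.308, 1.561, 0.281]
contact_force: [0.5, -0.7, 0.8]
opening: 0.0597
time: 9.95
tool_pos: [0.5696, 0.1375, 0.1657]
tool_rot: [0.35, 1.563, 0.322]
contact_force: [-0.9, -0.4, 0.1]
opening: 0.0598
```

View pics/t5.png

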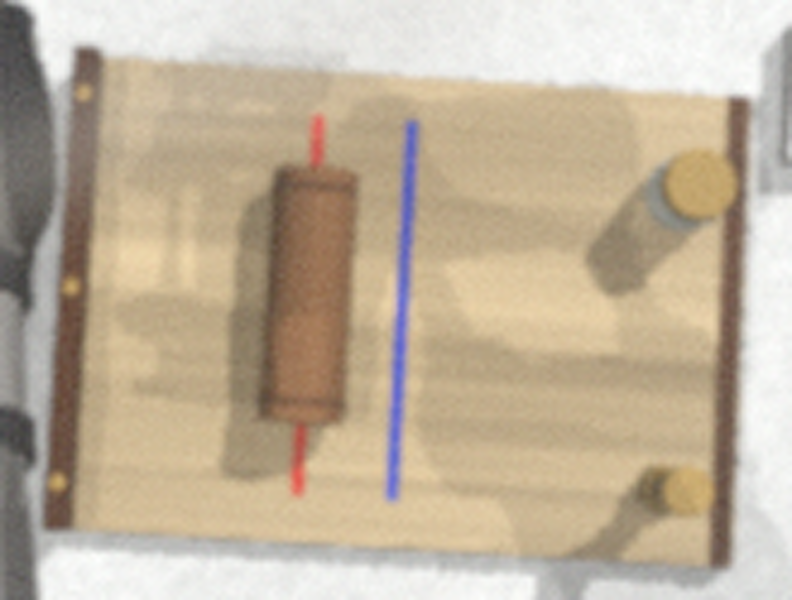

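The roller edges average 316.5 and 302 against line columns 316 and 302.6, so it is centred and parallel. The stripe is now out of sight underneath, so the roller has turned.

```bash
python3 -c "
from cell import robot
print(robot.observe()['time'],robot.hand_in())"
```

```text
the job is handed in; nothing more can be done
10.0 None
```

I rolled the roller about 88 mm onto the red line and handed the job in at 10.0 s. I pushed its upper rear with both fingertips at 35 mm/s or less, then gave it one gentle 4 mm nudge and backed the arm off clear.

- **Position:** before I backed off, the wrist camera put the roller axis 0.3 mm short of the line. The last top view, taken after, shows the roller's centre within about 1 mm of it and parallel to within about 1°. Sideways, its middle was about 4 mm from the middle of the line, measured just before the nudge.
- **Rolling:** the distance corresponds to about 230° of turn if it rolled without slipping. The stripe, which started on top, is now out of sight. I did not measure the turn angle directly.
- **Other objects:** the jar and stamp are where they started in the last view. The other objects were outside that crop; the arm stayed clear of them and the contact force never rose above noise (about 1 N).

The two cameras agreed on how far was left to roll (3.8 and 4.2 mm) before the nudge. No check failed.

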